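Fasten the box lids before the shaker runs

ROBOT

A 7-joint arm with a two-finger parallel gripper is mounted at the origin on a cart in front of the work surface, level with it; the furniture and walls round the work are solid. World frame = base frame: x ahead of the robot, y to its left, z up, the work surface at z = 0. Lengths are in m, angles in rad, forces in N, time in s.
With the tool pointing down it reaches from about 0.425 to 0.925 m from the base axis. Payload 6.8 kg.
Tool frame: the origin (TCP) lies on the centre line of the jaws, within the pads' length; the fingertips stand 14 mm ahead of it and the grasp point (between the pads) lies 5 mm behind it (bot.finger_overhang is the distance from the TCP to the fingertips, in m); z points along the fingers, y is the line along which they close (so a half turn about z gives the same grasp; the last joint's range is limited). The gripper opens to 85 mm and grips with 20 to 120 N. Pads are 22 mm wide; open, the fingers measure 114 mm over their backs; the gripper's body (76 mm by 85 mm) begins 54 mm behind the grasp point. The pads swing forward as they close: fully open they stand 13 mm farther back than shut.
Start: joints at [1.159, 0.477, 0.022, 1.555, -0.011, 1.109, -0.083], TCP at [0.202, -0.644, 0.245] pointing down, gripper open.
Joint ranges: [-2.96, 2.96], [-0.34, 2.1], [-1.41, 1.46], [0.24, 2.44], [-1.37, 4.51], [0.17, 1.92], [-2.96, 2.96]. Speed limits (rad/s): [2.39, 2.39, 3.14, 3.14, 3.14, 3.14, 3.14].

INTERFACE

Orientations are given as a unit quaternion [w, x, y, z].
In Python, from station import bot gives the robot as it stands.
- The arm moves only by the shell command python3 -m inch 'ROWS' [OPENING] [FORCE]. ROWS is JSON, a list of rows, each a list of 4 numbers: the shift along the tool's x, y, z in m, then the turn about the tool's z in degrees. A call has 1 to 12 rows; each row shifts and turns the commanded pose from where the row before left it, along the tool's axes as they then stand; what a row does not reach is not made up. A row lasts 1/10 s, in which the tool goes at most 50 mm and 8.59 degrees, less where a joint would pass 70% of its speed; a pose out of reach is approached as far as the arm can. A call is refused whole if a number of a shift passes 0.05 or a number of a turn 8.59, either way. A call with a gripper value outside its range is refused whole. OPENING is the finger opening in m, from 0 to 0.0854, set as the call begins (- or left out, the last holds). The fingers move at their own pace and stop on an object; FORCE is the grip in N (left out, the last holds). Time passes only in rows, so rows that do not move let the fingers close. It gives the time, the measured TCP pose, the force, the opening and the grip force at its end, in the units of the state.
- bot.get_obs(): the state, without advancing time (a new reading comes with each control period).
- bot.read_camera(name): name is "side" or "top"; returns a dict with "color" (400x640x3 uint8, red, green, blue), "mtx" (3x3 intrinsics, pixels), "world_from_camera" (4x4, takes a point from camera to world coordinates). Camera axes: x right, y up, looking along -z (the intrinsics and any distortion apply to the point x, -y, -z); pixel columns grow to the right and rows downward; lengths in m; the calibration is good to about 2 mm. A picture is of the moment at which its call begins. There is no depth.
- bot.hand_in(): hands the job in; it is judged then, once.
The state is a dict: "t": time; "q": joint angles; "joint_vel": joint speeds; "joint_torque": joint torques, N m; "eef_pos": TCP position; "tool_rot": TCP orientation; "contact_force": force on the tool from outside, world axes, zero at the start; "torque": the same for the moment, N m; "gripper_width": opening from 0.0 (shut) to 1.0 (fully open); "grasp_force": force on a finger pad.
Only numpy, scipy, OpenCV 4.12 (cv2) and the standard library are available. Lean on these libraries where they do the work, as an engineer would, in place of code of your own. Each camera call takes 0.05 s, during which the arm holds its last target. There are 200 camera calls.

TASK

Before this shaker is started, every box on its tray must be fastened: swing over any lid that stands open, and press each loose lid down near its front edge until the catch snaps over its tongue and holds it flat; beware of a lid that only looks shut. The seals are stiff and the tray gives and rocks under your hand, so go by feel: press until the lid bottoms out, some 23 N, but never over 30 N or the plastic cracks. Leave the boxes standing in their bays and do not disturb the jar or the petri dish.

Things in the scene. Friction and masses are not known exactly. Their poses are not given: they have to be found in the camera images.
- shaker: platform shaker, white housing 150 x 334 x 52 mm, fixed on the bench; origin at the centre of its underside, z up, control panel on its -x side. On it an aluminium tray (floor 72 mm above the bench) stands on four rubber mounts: under a firm hand it sinks and rocks by several millimetres, more at its ends. The four boxes stand in it side by side along y
- box_a: snap-lid box, translucent body 64 x 56 x 32 mm (x, y, z), loose in a bay of the tray (rails 14 mm high, 9 mm of play each side); origin at the centre of its underside, z up. Springy seal in the rim, hinge along y at x = +34.5, z = 32 mm. Lid: stiff white plate 58 mm wide, 67 mm long from the hinge; shut, its top is 36 mm up. It stays at any angle it is left, to 2.0 rad (past upright)
- tongue_a (a point): tip of the tongue on the front edge of box_a's lid: 18 mm wide, its end 70.5 mm from the hinge axis and its top 3 mm above the hinge line. With the lid fastened the point is at x = -36, z = 35 to 36 mm of the box; resting on an unfastened catch it is 2 to 6 mm higher
- nose_a (a point): tip of the nose of box_a's sprung catch, an upright flap 20 mm wide at the middle of the box's -x side, its top 43 mm above the box's underside and ramped. Upright (at rest, and when fastened over the tongue) the point is at x = -33.7, z = 36 mm of the box; the passing tongue pushes it 3 mm outward. The lid behind it, x = -31 to -8 mm, is clear to press on
- box_b: snap-lid box, translucent body 64 x 56 x 32 mm (x, y, z), loose in a bay of the tray (rails 14 mm high, 9 mm of play each side); origin at the centre of its underside, z up. Springy seal in the rim, hinge along y at x = +34.5, z = 32 mm. Lid: stiff white plate 58 mm wide, 67 mm long from the hinge; shut, its top is 36 mm up. It stays at any angle it is left, to 2.0 rad (past upright)
- tongue_b (a point): tip of the tongue on the front edge of box_b's lid: 18 mm wide, its end 70.5 mm from the hinge axis and its top 3 mm above the hinge line. With the lid fastened the point is at x = -36, z = 35 to 36 mm of the box; resting on an unfastened catch it is 2 to 6 mm higher
- nose_b (a point): tip of the nose of box_b's sprung catch, an upright flap 20 mm wide at the middle of the box's -x side, its top 43 mm above the box's underside and ramped. Upright (at rest, and when fastened over the tongue) the point is at x = -33.7, z = 36 mm of the box; the passing tongue pushes it 3 mm outward. The lid behind it, x = -31 to -8 mm, is clear to press on
- box_c: snap-lid box, translucent body 64 x 56 x 32 mm (x, y, z), loose in a bay of the tray (rails 14 mm high, 9 mm of play each side); origin at the centre of its underside, z up. Springy seal in the rim, hinge along y at x = +34.5, z = 32 mm. Lid: stiff white plate 58 mm wide, 67 mm long from the hinge; shut, its top is 36 mm up. It stays at any angle it is left, to 2.0 rad (past upright)
- tongue_c (a point): tip of the tongue on the front edge of box_c's lid: 18 mm wide, its end 70.5 mm from the hinge axis and its top 3 mm above the hinge line. With the lid fastened the point is at x = -36, z = 35 to 36 mm of the box; resting on an unfastened catch it is 2 to 6 mm higher
- nose_c (a point): tip of the nose of box_c's sprung catch, an upright flap 20 mm wide at the middle of the box's -x side, its top 43 mm above the box's underside and ramped. Upright (at rest, and when fastened over the tongue) the point is at x = -33.7, z = 36 mm of the box; the passing tongue pushes it 3 mm outward. The lid behind it, x = -31 to -8 mm, is clear to press on
- box_d: snap-lid box, translucent body 64 x 56 x 32 mm (x, y, z), loose in a bay of the tray (rails 14 mm high, 9 mm of play each side); origin at the centre of its underside, z up. Springy seal in the rim, hinge along y at x = +34.5, z = 32 mm. Lid: stiff white plate 58 mm wide, 67 mm long from the hinge; shut, its top is 36 mm up. It stays at any angle it is left, to 2.0 rad (past upright)
- tongue_d (a point): tip of the tongue on the front edge of box_d's lid: 18 mm wide, its end 70.5 mm from the hinge axis and its top 3 mm above the hinge line. With the lid fastened the point is at x = -36, z = 35 to 36 mm of the box; resting on an unfastened catch it is 2 to 6 mm higher
- nose_d (a point): tip of the nose of box_d's sprung catch, an upright flap 20 mm wide at the middle of the box's -x side, its top 43 mm above the box's underside and ramped. Upright (at rest, and when fastened over the tongue) the point is at x = -33.7, z = 36 mm of the box; the passing tongue pushes it 3 mm outward. The lid behind it, x = -31 to -8 mm, is clear to press on
- jar: white screw-cap jar, 46 mm across, 84 mm tall, on the bench beside the shaker; origin at the centre of its underside; not part of the work
- petri: round petri dish with lid, 72 mm across, 14 mm high, on the bench beside the shaker; origin at the centre of its underside; not part of the work
There are look-alikes about, which are no part of the job. What is shaped like the box_b but brown is not meant.

How it is judged:
At the end, for the whole second after the job is handed in: On all four boxes the lid lies flat (tongue no more than 37 mm above the box's underside) and the catch has sprung back over the tongue (nose within 1.5 mm of its rest position); all four boxes stand level (within 0.08 rad) and at rest, within 20 mm of where they stood (z of tongue_a in the frame of box_a below 0.037 m and x of nose_a in the frame of box_a above -0.0352 m and angle between each of box_a, box_b, box_c, box_d's own z axis and vertical below 0.08 rad and distance of each of box_a, box_b, box_c, box_d from where it was at the start of the episode below 0.02 m and linear speed of each of box_a, box_b, box_c, box_d below 0.02 m/s and z of tongue_b in the frame of box_b below 0.037 m and x of nose_b in the frame of box_b above -0.0352 m and z of tongue_c in the frame of box_c below 0.037 m and x of nose_c in the frame of box_c above -0.0352 m and z of tongue_d in the frame of box_d below 0.037 m and x of nose_d in the frame of box_d above -0.0352 m); the robot touches nothing.
It fails at once if a box or its lid is pressed with more than 30 N (contact force between the fingers and box_a above 30 N or contact force between the fingers and box_b above 30 N or contact force between the fingers and box_c above 30 N or contact force between the fingers and box_d above 30 N).
It fails at once if a box is tipped over or lifted out (angle between any of box_a, box_b, box_c, box_d's own z axis and vertical above 0.4 rad or distance of any of box_a, box_b, box_c, box_d from where it was at the start of the episode above 0.04 m).
It fails at once if the jar or the petri dish is disturbed (distance of any of jar, petri from where it was at the start of the episode above 0.02 m or angle between jar's own z axis and vertical above 0.3 rad).
It also fails if it takes over 64 s, if anything falls off the work surface, if the arm or the gripper's body presses on something with over 40 N, if the wrist force passes 120 N, or if a joint passes its speed limit or range.

## Working session

There is one attempt and no reset: what is moved stays moved. The work goes in short steps, Python scripts to look and compute and a shell command to move; the robot and the scene stay as the last step left them, time stands still between calls to the robot, and variables do not carry over. Pictures are saved under pics/ and viewed, at most 10 in all, crops included, and the job is handed in when it is done.

```bash
mkdir -p pics; python3 - <<'E'
from station import bot
import cv2,numpy as np
np.set_printoptions(precision=4,suppress=True)
for n in("top","side"):
    r=bot.read_camera(n);cv2.imwrite(f"pics/{n}0.png",r["color"][:,:,::-1]);print(r["mtx"],r["world_from_camera"],[k for k in r])
o=bot.get_obs();print(o)
E
```

```text
[[424.7744   0.     317.0113]
 [  0.     424.7744 202.2457]
 [  0.       0.       1.    ]] [[-0.0126  0.9903 -0.1382  0.4013]
 [-0.9994 -0.008   0.0336  0.1287]
 [ 0.0322  0.1386  0.9898  1.0052]
 [ 0.      0.      0.      1.    ]] ['color', 'mtx', 'world_from_camera']
[[423.9469   0.     310.9444]
 [  0.     423.9469 201.9631]
 [  0.       0.       1.    ]] [[-0.999   0.0414 -0.0188  0.488 ]
 [-0.0415 -0.661   0.7492  0.8936]
 [ 0.0186  0.7493  0.662   0.7956]
 [ 0.      0.      0.      1.    ]] ['color', 'mtx', 'world_from_camera']
{'t': 0.1, 'q': array([ 1.1589,  0.4778,  0.0224,  1.5564, -0.0115,  1.1093, -0.0831]), 'joint_vel': array([ 0.0013, -0.0008,  0.0006, -0.003 , -0.0014, -0.0013, -0.0017]), 'joint_torque': array([  0.0044, -59.7763,   1.6137, -28.1956,   0.0128,   0.005 ,
        -0.    ]), 'eef_pos': array([ 0.2017, -0.6436,  0.2444]), 'tool_rot': array([-0.0008,  0.9885,  0.1513, -0.0002]), 'contact_force': array([-0.1944, -0.6289,  0.6517]), 'torque': array([ 0.0128, -0.053 ,  0.0119]), 'grasp_force': 0.0, 'gripper_width': 1.004386334290902}
```

View pics/top0.png

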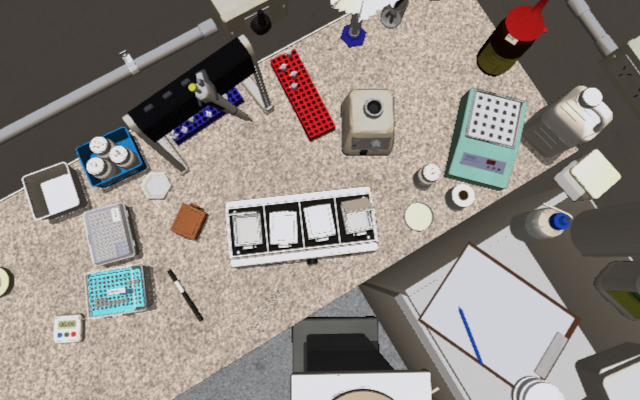

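View pics/side0.png

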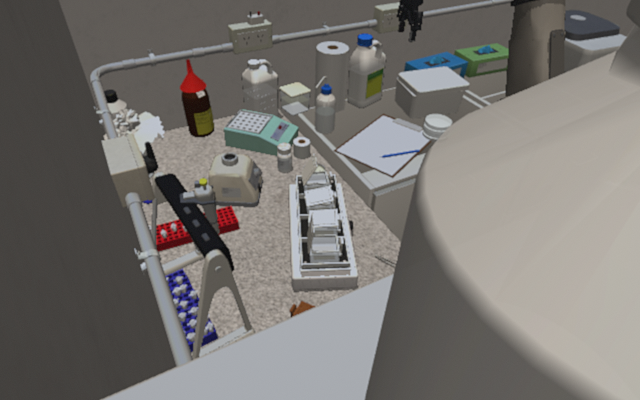

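The top view shows the shaker at columns 227-377, rows 190-265, with four boxes in it. The jar and petri dish are near (428,175), (462,195) and (418,217). I'll zoom in.

```bash
cat > h.py <<'E'
import cv2,numpy as np
from station import bot
np.set_printoptions(precision=4,suppress=True)
def ray(r,u,v):
    K=r["mtx"];T=r["world_from_camera"]
    d=T[:3,:3]@np.array([(u-K[0,2])/K[0,0],-(v-K[1,2])/K[1,1],-1]);return T[:3,3],d
def at(r,u,v,z):
    c,d=ray(r,u,v);return c+d*(z-c[2])/d[2]
def px(r,p):
    K=r["mtx"];T=r["world_from_camera"];q=T[:3,:3].T@(np.asarray(p)-T[:3,3]);return K[0,2]+K[0,0]*q[0]/-q[2],K[1,2]+K[1,1]*q[1]/q[2]
E
python3 - <<'E'
from h import *
a=cv2.imread("pics/top0.png")[180:275,220:385];a=cv2.resize(a,None,fx=4.8,fy=4.8,interpolation=cv2.INTER_CUBIC)
cv2.imwrite("pics/topc.png",a)
a=cv2.imread("pics/side0.png")[160:295,280:365];a=cv2.resize(a,None,fx=4.4,fy=4.4,interpolation=cv2.INTER_CUBIC)
cv2.imwrite("pics/sidec.png",a)
r=bot.read_camera("top")
for u,v in((229,199),(373,189),(378,246),(231,263)):print(at(r,u,v,.052))
for u,v in((246,230),(284,228),(320,222),(357,216)):print(at(r,u,v,.108))
E
```

```text
[0.5434 0.2947 0.052 ]
[ 0.5639 -0.0322  0.052 ]
[ 0.4341 -0.0394  0.052 ]
[0.4005 0.288  0.052 ]
[0.4688 0.2484 0.108 ]
[0.4722 0.1686 0.108 ]
[0.4842 0.0924 0.108 ]
[0.4963 0.0133 0.108 ]
```

View pics/topc.png

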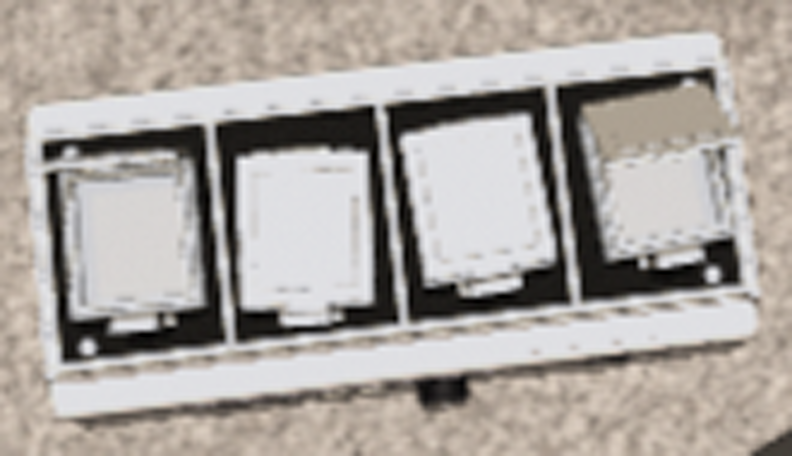

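View pics/sidec.png

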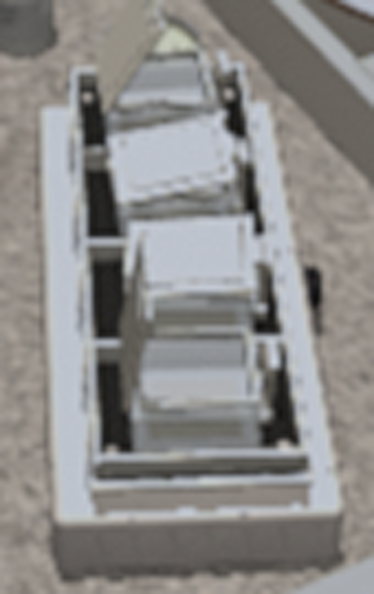

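Of the four boxes, the outer two are open: the left lid is about upright and the right one leans back. The middle two look shut. The catches sit at crop pixels (135,324), (310,318), (490,287) and (677,260). I'll turn these into poses.

```bash
cat >> h.py <<'E'
YAW=np.radians(5.4)
ex=np.array([np.cos(YAW),np.sin(YAW)]);ey=np.array([-np.sin(YAW),np.cos(YAW)])
def st():
    o=bot.get_obs();q=o["tool_rot"];print("t%.2f"%o["t"],o["eef_pos"],"yaw %.1f"%np.degrees(2*np.arctan2(q[2],q[1])),"F",o["contact_force"]);return o
def go(o,xy):
    q=o["tool_rot"];a=2*np.arctan2(q[2],q[1]);d=np.asarray(xy)-o["eef_pos"][:2]
    return np.array([d@[np.cos(a),np.sin(a)],d@[np.sin(a),-np.cos(a)]])
E
python3 - <<'E'
from h import *
r=bot.read_camera("top");f=lambda u,v,z:at(r,220+(u+.5)/4.8-.5,180+(v+.5)/4.8-.5,z)[:2]
for n,u,v in(("1",135,324),("2",310,318),("3",490,287),("4",677,260)):
    c=f(u,v,.115);print(n,"catch",c,"press",c+.017*ex,"hinge",c+.0705*ex)
print("box2 back/front mid",f(303,152,.108),f(308,307,.110),"L/R",f(238,230,.108),f(373,230,.108))
print("box3 back/front mid",f(466,122,.108),f(490,275,.110),"L/R",f(414,210,.108),f(543,190,.108))
print("box1 rim front",f(138,310,.104),"back rim",f(125,175,.104));print("box4 rim front",f(668,245,.104), "lid top corners",f(583,105,.16),f(712,85,.16))
print("tray divs",f(383,215,.086),f(565,195,.086),f(222,235,.086))
s=bot.read_camera("side")
for p in((560,218),(590,100),(525,20)):
    a,d=ray(r,*p);print(p,[a+d*(z-a[2])/d[2] for z in(0,.1,.2)])
st()
E
```

```text
1 catch [0.4327 0.2435] press [0.4497 0.2451] hinge [0.5029 0.2501]
2 catch [0.4345 0.168 ] press [0.4514 0.1696] hinge [0.5046 0.1746]
3 catch [0.447  0.0896] press [0.4639 0.0912] hinge [0.5172 0.0963]
4 catch [0.4579 0.0075] press [0.4748 0.0091] hinge [0.5281 0.0141]
box2 back/front mid [0.5078 0.1712] [0.4394 0.1691] L/R [0.4736 0.1998] [0.473  0.1405]
box3 back/front mid [0.5206 0.099 ] [0.4525 0.0894] L/R [0.4816 0.1224] [0.4899 0.0653]
box1 rim front [0.4392 0.2437] back rim [0.4987 0.25  ]
box4 rim front [0.4653 0.0098] lid top corners [0.5205 0.0515] [ 0.5285 -0.0031]
tray divs [0.4815 0.1363] [0.4898 0.0537] [0.4732 0.2087]
(560, 218) [array([ 0.4983, -0.4941,  0.    ]), array([ 0.4887, -0.4321,  0.1   ]), array([ 0.479 , -0.3702,  0.2   ])]
(590, 100) [array([ 0.7971, -0.5994,  0.    ]), array([ 0.7577, -0.527 ,  0.1   ]), array([ 0.7184, -0.4546,  0.2   ])]
(525, 20) [array([ 1.0134, -0.4499,  0.    ]), array([ 0.9525, -0.3923,  0.1   ]), array([ 0.8916, -0.3348,  0.2   ])]
t0.25 [ 0.2018 -0.6439  0.2448] yaw 17.4 F [-0.7957 -0.2915  1.0905]
```

Lid lengths (68 mm) and widths (59 mm) check out. The rays also show box 4's lid leaning forward at about 60°, and box 1's near upright. I'll raise the arm, shut the fingers and turn.

```bash
python3 -m inch '[[0,0,-0.04,6],[0,0,-0.04,6],[0,0,-0.04,0],[0,0,-0.03,0],[0,0,0,0]]' 0 30; python3 -c "
from h import *
o=st();print(go(o,(.5534,.0165)))"
```

```text
t: 0.75
eef_pos: [0.2024, -0.6458, 0.401]
tool_rot: [0.004, 0.999, 0.047, 0.001]
contact_force: [0.1, -0.1, 0.6]
gripper_width: 0.146
grasp_force: 0.0
t0.75 [ 0.2024 -0.6458  0.401 ] yaw 5.4 F [ 0.0629 -0.12    0.6321]
[ 0.4117 -0.6263]
```

```bash
python3 -m inch '[[0.024,-0.036,0,0],[0.024,-0.036,0,0],[0.024,-0.036,0,0],[0.024,-0.036,0,0],[0.024,-0.036,0,0],[0.024,-0.036,0,0],[0.024,-0.036,0,0],[0.024,-0.036,0,0],[0.024,-0.036,0,0],[0.024,-0.036,0,0],[0.024,-0.036,0,0],[0.024,-0.036,0,0]]'; python3 -c "
from h import *
o=st();print(go(o,(.5534,.0165)))"
```

```text
t: 1.95
eef_pos: [0.4481, -0.1852, 0.3947]
tool_rot: [-0.0, 0.999, 0.047, -0.0]
contact_force: [0.3, -0.2, 0.1]
gripper_width: 0.001
grasp_force: 0.0
t1.95 [ 0.4481 -0.1852  0.3947] yaw 5.4 F [ 0.3326 -0.1813  0.1279]
[ 0.1238 -0.1909]
```

```bash
python3 -m inch '[[0.0206,-0.0318,0,0],[0.0206,-0.0318,0,0],[0.0206,-0.0318,0,0],[0.0206,-0.0318,0,0],[0.0206,-0.0318,0,0],[0.0206,-0.0318,0,0],[0,0,0.04,0],[0,0,0.04,0],[0,0,0.04,0],[0,0,0.03,0],[0,0,0,0]]'; python3 - <<'E'
from h import *
o=st();print(go(o,(.5534,.0165)))
r=bot.read_camera("top")["color"][150:290,210:400,::-1];s=bot.read_camera("side")["color"][130:300,270:380,::-1]
r=cv2.resize(r,None,fx=2.8,fy=2.8,interpolation=2);s=cv2.resize(s,None,fx=2.3,fy=2.3,interpolation=2)
c=np.zeros((395,800,3),np.uint8);c[:r.shape[0],:r.shape[1]]=r;c[:s.shape[0],540:540+s.shape[1]]=s;cv2.imwrite("pics/c1.png",c)
E
```

```text
t: 3.05
eef_pos: [0.5497, 0.0141, 0.2405]
tool_rot: [0.0, 0.999, 0.047, -0.005]
contact_force: [-0.3, -0.3, 0.8]
gripper_width: -0.005
grasp_force: 0.0
t3.05 [0.5497 0.0141 0.2405] yaw 5.4 F [-0.2817 -0.2593  0.7865]
[ 0.0039 -0.002 ]
```

View pics/c1.png

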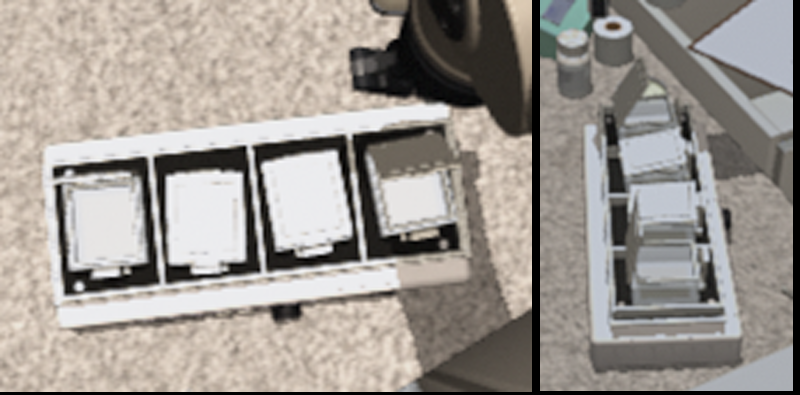

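The picture shows the boxes unchanged and box 4's lid leaning forward at crop (410,150). The hand is partly hidden behind the forearm, so I'll check where it should project.

```bash
python3 - <<'E'
from h import *
o=st();p=o["eef_pos"]-[0,0,.014]
t=bot.read_camera("top");s=bot.read_camera("side");print(px(t,p),px(s,p),px(s,[.528,.014,.104]),px(s,[.4975,.0115,.162]),px(t,[.4975,.0115,.162]),px(t,[.528,.014,.104]))
a=np.zeros((600,800,3),np.uint8)
x=cv2.resize(t["color"][100:280,200:460,::-1],None,fx=2.2,fy=2.2,interpolation=2);a[:x.shape[0],:x.shape[1]]=x
x=cv2.resize(s["color"][40:300,270:370,::-1],None,fx=2.2,fy=2.2,interpolation=2);a[:x.shape[0],575:575+x.shape[1]]=x
cv2.imwrite("pics/c2.png",a)
E
```

```text
t3.15 [0.553  0.0148 0.2455] yaw 5.4 F [ 0.0764 -0.6144 -0.0489]
(np.float64(363.7568382781695), np.float64(178.65138562795207)) (np.float64(294.9624867348291), np.float64(135.9502399422052)) (np.float64(304.7426323801552), np.float64(177.35770425747407)) (np.float64(316.94721510900655), np.float64(159.31005619572403)) (np.float64(361.27048768510997), np.float64(212.51831802214042)) (np.float64(356.07973185145346), np.float64(201.52621092928567))
```

View pics/c2.png

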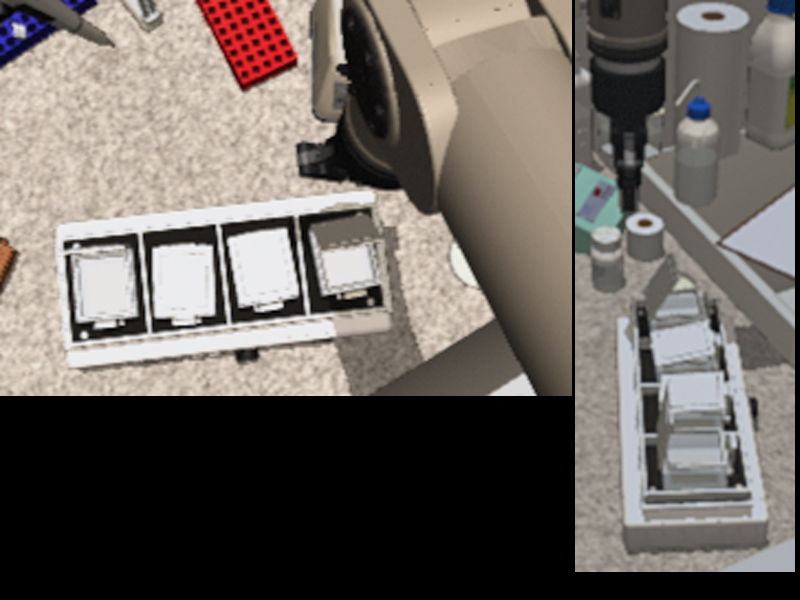

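```bash
python3 -m inch '[[0,0,0.03,0],[0,0,0.03,0],[0,0,0.022,0],[-0.01,0,0,0],[-0.01,0,0,0],[-0.01,0,0,0],[-0.0065,0,0,0],[0,0,0,0]]'; python3 -c "
from h import *
st()"
```

```text
t: 4.05
eef_pos: [0.5162, 0.011, 0.1644]
tool_rot: [0.0, 0.999, 0.047, 0.001]
contact_force: [0.7, 0.2, 1.4]
gripper_width: 0.001
grasp_force: 0.0
t4.05 [0.5162 0.011  0.1644] yaw 5.4 F [0.6521 0.2468 1.3763]
```

```bash
python3 -m inch '[[-0.006,0,0,0],[-0.006,0,0.001,0],[-0.006,0,0.002,0],[-0.005,0,0.005,0],[-0.005,0,0.005,0],[-0.004,0,0.005,0],[-0.004,0,0.005,0],[0,0,0,0]]'; python3 -c "
from h import *
st()"
```

```text
t: 4.85
eef_pos: [0.4797, 0.0077, 0.1394]
tool_rot: [0.0, 0.999, 0.047, -0.001]
contact_force: [0.5, -0.5, 1.5]
gripper_width: 0.003
grasp_force: 0.0
t4.85 [0.4797 0.0077 0.1394] yaw 5.4 F [ 0.4529 -0.5028  1.4696]
```

```bash
python3 -m inch '[[-0.0025,-0.001,0.004,0],[-0.0025,-0.001,0.004,0],[0,0,0.001,0],[0,0,0.001,0],[0,0,0.001,0],[0,0,0,0]]'; python3 -c "
from h import *
st()"
```

```text
t: 5.45
eef_pos: [0.4758, 0.0094, 0.1293]
tool_rot: [-0.0, 0.999, 0.047, 0.0]
contact_force: [-0.9, -0.9, 0.4]
gripper_width: 0.001
grasp_force: 0.0
t5.45 [0.4758 0.0094 0.1293] yaw 5.4 F [-0.8529 -0.8571  0.4484]
```

```bash
python3 -m inch '[[0,0,0.001,0],[0,0,0.001,0],[0,0,0,0]]'; python3 -m inch '[[0,0,0.001,0],[0,0,0.001,0],[0,0,0,0]]'
```

```text
t: 5.75
eef_pos: [0.4759, 0.0092, 0.1274]
tool_rot: [0.0, 0.999, 0.047, 0.0]
contact_force: [0.7, 0.3, 1.0]
gripper_width: 0.006
grasp_force: 0.9
t: 6.05
eef_pos: [0.4758, 0.009, 0.1254]
tool_rot: [0.0, 0.999, 0.047, 0.0]
contact_force: [-0.5, -1.5, 5.5]
gripper_width: -0.002
grasp_force: 2.6
```

```bash
python3 -m inch '[[0,0,0.001,0],[0,0,0.001,0],[0,0,0,0]]' | grep -E "eef|contact"; python3 -m inch '[[0,0,0.001,0],[0,0,0,0]]'| grep -E "eef|contact"
```

```text
eef_pos: [0.4757, 0.0089, 0.1235]
contact_force: [-1.4, -1.8, 6.3]
eef_pos: [0.4756, 0.0089, 0.1225]
contact_force: [-2.2, -2.5, 7.0]
```

```bash
for i in 1; do python3 -m inch '[[0,0,0.001,0],[0,0,0.001,0],[0,0,0,0]]' | grep -E "eef|contact"; python3 -m inch '[[0,0,0.001,0],[0,0,0,0]]'| grep -E "eef|contact"; python3 -m inch '[[0,0,0.001,0],[0,0,0,0]]'| grep -E "eef|contact"; done
```

```text
eef_pos: [0.4756, 0.0091, 0.1204]
contact_force: [-1.8, -2.4, 5.6]
eef_pos: [0.4756, 0.0089, 0.1195]
contact_force: [-2.0, -2.4, 8.3]
eef_pos: [0.4756, 0.0088, 0.1187]
contact_force: [-2.4, -3.8, 9.6]
```

```bash
python3 -m inch '[[0,0,0.001,0],[0,0,0.001,0],[0,0,0,0]]' | grep -E "eef|contact"; python3 -m inch '[[0,0,0.001,0],[0,0,0,0]]'| grep -E "eef|contact"; python3 -m inch '[[0,0,0.001,0],[0,0,0,0]]'| grep -E "eef|contact"
```

```text
eef_pos: [0.4756, 0.0087, 0.1168]
contact_force: [-4.4, -2.8, 11.8]
eef_pos: [0.4756, 0.0085, 0.1159]
contact_force: [-3.0, -3.4, 11.5]
eef_pos: [0.4756, 0.0084, 0.115]
contact_force: [-3.6, -4.0, 13.7]
```

```bash
python3 -m inch '[[0,0,0.001,0],[0,0,0.001,0],[0,0,0,0]]' | grep -E "eef|contact"; python3 -m inch '[[0,0,0.001,0],[0,0,0,0]]'| grep -E "eef|contact"; python3 -m inch '[[0,0,0.001,0],[0,0,0,0]]'| grep -E "eef|contact"
```

```text
eef_pos: [0.4756, 0.0082, 0.1133]
contact_force: [-5.4, -4.7, 17.3]
eef_pos: [0.4757, 0.0081, 0.1125]
contact_force: [-5.7, -4.9, 19.7]
eef_pos: [0.4757, 0.0079, 0.1116]
contact_force: [-5.7, -5.8, 21.5]
```

```bash
python3 -m inch '[[0,0,0.001,0],[0,0,0,0]]' | grep -E "eef|contact"; python3 - <<'E'
from h import *
o=st()
t=bot.read_camera("top");s=bot.read_camera("side")
a=np.zeros((560,800,3),np.uint8)
x=cv2.resize(t["color"][180:270,300:390,::-1],None,fx=4.4,fy=4.4,interpolation=2);a[:x.shape[0],:x.shape[1]]=x
x=cv2.resize(s["color"][140:260,280:360,::-1],None,fx=4.6,fy=4.6,interpolation=2);a[:x.shape[0],410:410+x.shape[1]]=x
cv2.imwrite("pics/c3.png",a)
E
```

```text
eef_pos: [0.4757, 0.0078, 0.1108]
contact_force: [-6.8, -6.8, 24.3]
t8.85 [0.4757 0.0078 0.1108] yaw 5.3 F [-6.7691 -6.7763 24.2608]
```

View pics/c3.png

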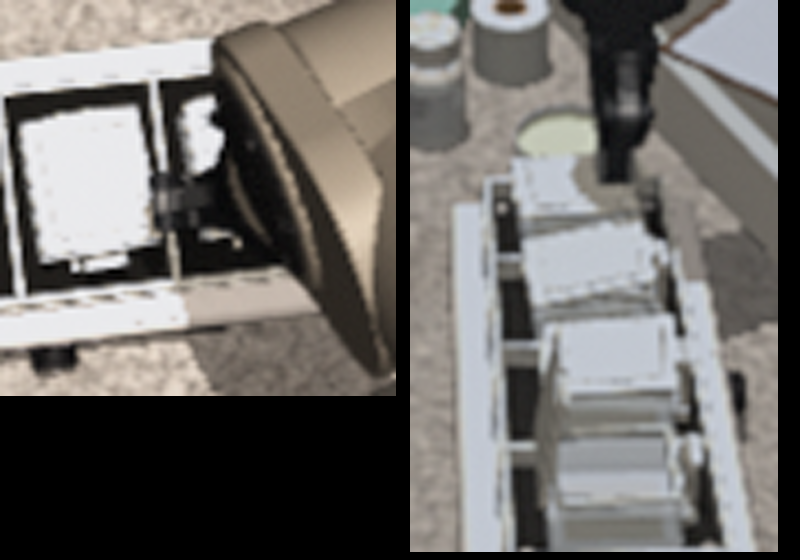

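The side view shows box 4's lid down under the finger at (615,175). I'll ease off and see at what height contact is lost. Latched should be TCP ≈ .122; unlatched was ≈ .126.

```bash
for z in 1; do python3 -m inch '[[0,0,-0.002,0],[0,0,-0.002,0],[0,0,-0.001,0],[0,0,0,0]]' | grep -E "eef|contact";python3 -m inch '[[0,0,-0.002,0],[0,0,0,0]]' | grep -E "eef|contact";python3 -m inch '[[0,0,-0.001,0],[0,0,0,0]]' | grep -E "eef|contact";python3 -m inch '[[0,0,-0.001,0],[0,0,0,0]]' | grep -E "eef|contact";python3 -m inch '[[0,0,-0.001,0],[0,0,0,0]]' | grep -E "eef|contact";python3 -m inch '[[0,0,-0.001,0],[0,0,0,0]]' | grep -E "eef|contact"; done
```

```text
eef_pos: [0.4756, 0.0085, 0.1152]
contact_force: [-4.6, -4.4, 14.1]
eef_pos: [0.4756, 0.0087, 0.1171]
contact_force: [-4.1, -3.1, 10.4]
eef_pos: [0.4756, 0.0089, 0.1178]
contact_force: [-3.0, -3.0, 9.5]
eef_pos: [0.4756, 0.009, 0.1187]
contact_force: [-2.2, -1.6, 7.4]
eef_pos: [0.4756, 0.0092, 0.1195]
contact_force: [-1.4, -2.1, 4.8]
eef_pos: [0.4756, 0.0094, 0.1203]
contact_force: [-1.0, -1.4, 3.1]
```

```bash
python3 -m inch '[[0,0,-0.001,0],[0,0,0,0]]' | grep -E "eef|contact";python3 -m inch '[[0,0,-0.001,0],[0,0,0,0]]' | grep -E "eef|contact";python3 -m inch '[[0,0,-0.001,0],[0,0,0,0]]' | grep -E "eef|contact"
```

```text
eef_pos: [0.4757, 0.0096, 0.1212]
contact_force: [-0.3, -0.2, 1.1]
eef_pos: [0.4758, 0.0096, 0.1223]
contact_force: [-0.6, 0.6, 0.0]
eef_pos: [0.4758, 0.0095, 0.1234]
contact_force: [0.2, -0.5, 0.0]
```

Contact is lost at TCP .1215, so the lid top is at .1075, the latched height. Next is box 1, at the far left.

```bash
python3 -m inch '[[0,0,-0.04,0],[0,0,-0.04,0],[0,0,-0.04,0],[0.02,-0.043,0,0],[0.02,-0.043,0,0],[0.02,-0.043,0,0],[0.02,-0.043,0,0],[0,-0.043,0,0],[0,0,0,0]]' | grep -E "eef|contact";python3 - <<'E'
from h import *
o=st();print(go(o,(.5382,.2535)))
t=bot.read_camera("top");s=bot.read_camera("side")
print(px(s,[.503,.25,.104]),px(s,[.503,.25,.171]),px(s,[.486,.248,.168]))
a=np.zeros((560,800,3),np.uint8)
x=cv2.resize(t["color"][180:280,220:385,::-1],None,fx=2.7,fy=2.7,interpolation=2);a[:x.shape[0],:x.shape[1]]=x
x=cv2.resize(s["color"][160:280,290:360,::-1],None,fx=4.6,fy=4.6,interpolation=2);a[:x.shape[0],460:460+x.shape[1]]=x
x=cv2.resize(t["color"][195:245,335:385,::-1],None,fx=5,fy=5,interpolation=2);a[290:290+x.shape[0],100:100+x.shape[1]]=x
cv2.imwrite("pics/c4.png",a)
E
```

```text
eef_pos: [0.533, 0.2389, 0.2435]
contact_force: [-0.4, 0.6, 0.8]
t11.85 [0.533  0.2389 0.2435] yaw 6.0 F [-0.407   0.6009  0.8275]
[ 0.0067 -0.0139]
(np.float64(310.42021792789865), np.float64(243.51162589083768)) (np.float64(310.98337143903154), np.float64(221.81641622564464)) (np.float64(319.00296545317417), np.float64(222.51467079182868))
```

View pics/c4.png

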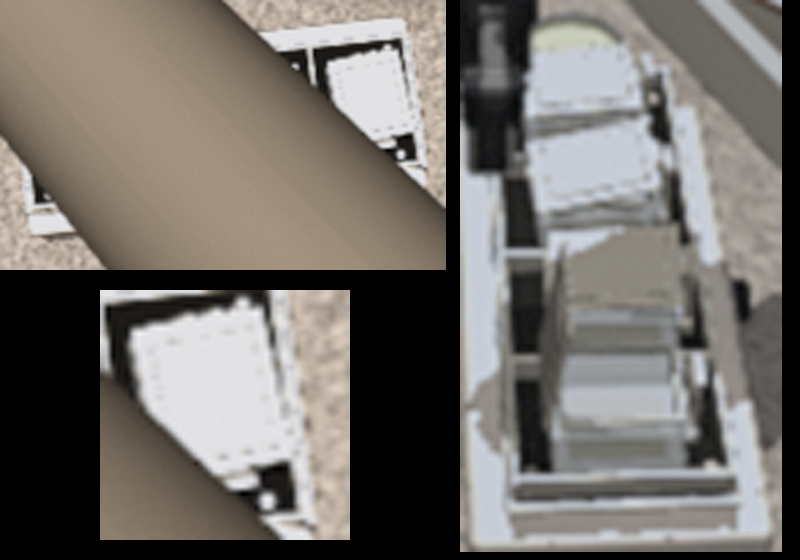

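The side view shows box 1's lid upright, from (545,395) to (565,240), and box 4's lid shut. I'll come down behind box 1's lid and push.

```bash
python3 -m inch '[[0.0067,-0.0139,0,0],[0,0,0.025,0],[0,0,0.025,0],[0,0,0.025,0],[-0.009,0,0,0],[-0.009,0,0,0],[0,0,0,0]]' | grep -E "eef|contact"; python3 -m inch '[[-0.007,0,0,0],[-0.007,0,0,0],[-0.007,0,0,0],[-0.007,0,0,0],[0,0,0,0]]' | grep -E "eef|contact"
```

```text
eef_pos: [0.5218, 0.244, 0.1698]
contact_force: [-0.1, 1.0, 1.1]
eef_pos: [0.4935, 0.2411, 0.1684]
contact_force: [0.4, 0.1, -0.5]
```

```bash
python3 -m inch '[[-0.006,-0.001,0,0],[-0.006,-0.001,0.001,0],[-0.006,-0.001,0.003,0],[-0.006,-0.001,0.005,0],[-0.006,-0.001,0.005,0],[-0.004,-0.001,0.005,0],[-0.004,0,0.005,0],[-0.003,0,0.004,0],[-0.002,0,0.004,0],[0,0,0,0]]' | grep -E "eef|contact"; python3 -c "
from h import *
print(go(st(),(.4497,.2451)))"
```

```text
eef_pos: [0.4508, 0.2428, 0.1357]
contact_force: [-0.0, 0.8, 0.6]
t14.15 [0.4508 0.2428 0.1357] yaw 5.4 F [-0.0489  0.7655  0.598 ]
[-0.0008 -0.0024]
```

```bash
python3 -m inch '[[0,-0.0024,0.002,0],[0,0,0.002,0],[0,0,0.002,0],[0,0,0.001,0],[0,0,0,0]]' | grep -E "eef|contact"; python3 -m inch '[[0,0,0.001,0],[0,0,0.001,0],[0,0,0.001,0],[0,0,0,0]]' | grep -E "eef|contact"; python3 -m inch '[[0,0,0.001,0],[0,0,0.001,0],[0,0,0,0]]' | grep -E "eef|contact"; python3 -m inch '[[0,0,0.001,0],[0,0,0.001,0],[0,0,0,0]]' | grep -E "eef|contact"
```

```text
eef_pos: [0.451, 0.2453, 0.1291]
contact_force: [-0.4, 0.3, -0.6]
eef_pos: [0.4511, 0.2458, 0.1265]
contact_force: [-0.8, -0.2, 4.5]
eef_pos: [0.451, 0.2462, 0.1248]
contact_force: [-3.3, 0.3, 8.1]
eef_pos: [0.4508, 0.2462, 0.1229]
contact_force: [-3.4, 0.4, 8.9]
```

```bash
for i in 1; do python3 -m inch '[[0,0,0.001,0],[0,0,0.001,0],[0,0,0,0]]' | grep -E "eef|contact"; python3 -m inch '[[0,0,0.001,0],[0,0,0.001,0],[0,0,0,0]]' | grep -E "eef|contact"; python3 -m inch '[[0,0,0.001,0],[0,0,0.001,0],[0,0,0,0]]' | grep -E "eef|contact"; done
```

```text
eef_pos: [0.4508, 0.2461, 0.1209]
contact_force: [-3.2, -2.4, 7.8]
eef_pos: [0.4508, 0.2465, 0.1191]
contact_force: [-4.1, 1.6, 11.3]
eef_pos: [0.4508, 0.2468, 0.1175]
contact_force: [-5.4, 1.0, 13.2]
```

```bash
python3 -m inch '[[0,0,0.001,0],[0,0,0.001,0],[0,0,0,0]]' | grep -E "eef|contact"; python3 -m inch '[[0,0,0.001,0],[0,0,0.001,0],[0,0,0,0]]' | grep -E "eef|contact"; python3 -m inch '[[0,0,0.001,0],[0,0,0,0]]' | grep -E "eef|contact"
```

```text
eef_pos: [0.4508, 0.2468, 0.1156]
contact_force: [-6.0, -0.2, 15.1]
eef_pos: [0.4507, 0.247, 0.1139]
contact_force: [-7.7, 0.2, 19.7]
eef_pos: [0.4507, 0.2472, 0.1131]
contact_force: [-7.9, 0.4, 20.7]
```

```bash
python3 -m inch '[[0,0,0.001,0],[0,0,0.0005,0],[0,0,0,0]]' | grep -E "eef|contact"; python3 -m inch '[[0,0,-0.002,0],[0,0,-0.002,0],[0,0,-0.002,0],[0,0,0,0]]' | grep -E "eef|contact"; python3 -m inch '[[0,0,-0.002,0],[0,0,0,0]]' | grep -E "eef|contact"; python3 -m inch '[[0,0,-0.001,0],[0,0,0,0]]' | grep -E "eef|contact"; python3 -m inch '[[0,0,-0.001,0],[0,0,0,0]]' | grep -E "eef|contact"; python3 -m inch '[[0,0,-0.001,0],[0,0,0,0]]' | grep -E "eef|contact"; python3 -m inch '[[0,0,-0.001,0],[0,0,0,0]]' | grep -E "eef|contact"
```

```text
eef_pos: [0.4507, 0.2474, 0.1118]
contact_force: [-7.7, 1.0, 23.4]
eef_pos: [0.4508, 0.2465, 0.1171]
contact_force: [-4.7, 0.9, 12.4]
eef_pos: [0.4508, 0.2461, 0.1187]
contact_force: [-3.3, 0.4, 9.2]
eef_pos: [0.4509, 0.246, 0.1193]
contact_force: [-3.3, 0.9, 7.5]
eef_pos: [0.4509, 0.2458, 0.1202]
contact_force: [-1.7, 1.3, 6.0]
eef_pos: [0.451, 0.2456, 0.1209]
contact_force: [-1.8, 1.1, 2.9]
eef_pos: [0.4512, 0.2453, 0.1217]
contact_force: [-1.0, 0.2, 1.2]
```

Latched by the same measure. Box 2 is next.

```bash
python3 -m inch '[[0,0,-0.014,0],[0,0,-0.014,0],[0.001,0.03,0,0],[0,0.03,0,0],[0.0,0.01,0,0],[0,0,0,0]]' | grep -E "eef|contact"; python3 -c "
from h import *
print(go(st(),(.4514,.1696)))"
```

```text
eef_pos: [0.4593, 0.1742, 0.1506]
contact_force: [-0.3, -0.0, -0.5]
t19.65 [0.4593 0.1742 0.1506] yaw 5.2 F [-0.2992 -0.0393 -0.4858]
[-0.0083  0.0039]
```

```bash
python3 -m inch '[[-0.0072,0.004,0.01,0],[0,0,0.01,0],[0,0,0.001,0],[0,0,0.001,0],[0,0,0,0]]' | grep -E "eef|contact"; python3 -m inch '[[0,0,0.001,0],[0,0,0.001,0],[0,0,0,0]]' | grep -E "eef|contact"; python3 -m inch '[[0,0,0.001,0],[0,0,0.001,0],[0,0,0,0]]' | grep -E "eef|contact"; python3 -m inch '[[0,0,0.001,0],[0,0,0.001,0],[0,0,0,0]]' | grep -E "eef|contact"
```

```text
eef_pos: [0.4514, 0.1718, 0.1276]
contact_force: [-0.8, 0.6, 1.6]
eef_pos: [0.4518, 0.1719, 0.1262]
contact_force: [-3.4, 0.3, 6.4]
eef_pos: [0.4515, 0.1719, 0.1243]
contact_force: [-4.8, 1.0, 9.3]
eef_pos: [0.4519, 0.1719, 0.1223]
contact_force: [-3.9, 1.7, 8.3]
```

Contact came at .127, so this lid only looked shut. I'll keep pressing.

```bash
python3 -m inch '[[0,0,0.001,0],[0,0,0.001,0],[0,0,0,0]]' | grep -E "eef|contact"; python3 -m inch '[[0,0,0.001,0],[0,0,0.001,0],[0,0,0,0]]' | grep -E "eef|contact"; python3 -m inch '[[0,0,0.001,0],[0,0,0.001,0],[0,0,0,0]]' | grep -E "eef|contact"
```

```text
eef_pos: [0.4518, 0.1721, 0.1207]
contact_force: [-5.2, 0.7, 13.2]
eef_pos: [0.4518, 0.1722, 0.119]
contact_force: [-6.7, -0.3, 16.3]
eef_pos: [0.4518, 0.1725, 0.1176]
contact_force: [-10.3, -0.3, 24.3]
```

```bash
python3 -m inch '[[0,0,-0.001,0],[0,0,-0.001,0],[0,0,-0.001,0],[0,0,0,0]]' | grep -E "eef|contact"; python3 -m inch '[[0,0,-0.001,0],[0,0,0,0]]' | grep -E "eef|contact"; python3 -m inch '[[0,0,-0.001,0],[0,0,0,0]]' | grep -E "eef|contact"; python3 -m inch '[[0,0,-0.001,0],[0,0,0,0]]' | grep -E "eef|contact"; python3 -m inch '[[0,0,-0.001,0],[0,0,0,0]]' | grep -E "eef|contact"; python3 -m inch '[[0,0,-0.001,0],[0,0,0,0]]' | grep -E "eef|contact"; python3 -m inch '[[0,0,-0.001,0],[0,0,0,0]]' | grep -E "eef|contact"
```

```text
eef_pos: [0.4518, 0.1721, 0.12]
contact_force: [-5.2, 1.0, 14.2]
eef_pos: [0.4519, 0.172, 0.1206]
contact_force: [-4.4, 0.6, 9.6]
eef_pos: [0.4519, 0.1718, 0.1213]
contact_force: [-3.1, 1.0, 4.4]
eef_pos: [0.4523, 0.1712, 0.1219]
contact_force: [0.1, 0.1, 1.0]
eef_pos: [0.452, 0.1709, 0.1228]
contact_force: [-0.4, 0.4, 0.4]
eef_pos: [0.4519, 0.1711, 0.1238]
contact_force: [0.7, 0.8, -0.0]
eef_pos: [0.4519, 0.1712, 0.1249]
contact_force: [0.5, 0.3, 0.2]
```

```bash
python3 -m inch '[[0,0,-0.02,0],[0.005,0.03,0,0],[0.007,0.03,0,0],[0.004,0.018,0,0],[0,0,0,0]]' | grep -E "eef|contact"; python3 -c "
from h import *
print(go(st(),(.465,.091)))"
```

```text
eef_pos: [0.4758, 0.092, 0.1446]
contact_force: [0.2, -0.1, -0.7]
t24.05 [0.4758 0.092  0.1446] yaw 5.1 F [ 0.1545 -0.053  -0.6874]
[-0.0109 -0.    ]
```

```bash
python3 -m inch '[[-0.0109,0,0.005,0],[0,0,0.01,0],[0,0,0.001,0],[0,0,0.001,0],[0,0,0,0]]' | grep -E "eef|contact"; python3 -m inch '[[0,0,0.001,0],[0,0,0.001,0],[0,0,0,0]]' | grep -E "eef|contact"; python3 -m inch '[[0,0,0.001,0],[0,0,0.001,0],[0,0,0,0]]' | grep -E "eef|contact"; python3 -m inch '[[0,0,0.001,0],[0,0,0.001,0],[0,0,0,0]]' | grep -E "eef|contact"
```

```text
eef_pos: [0.4639, 0.0947, 0.1277]
contact_force: [-1.7, 0.7, 2.4]
eef_pos: [0.4642, 0.0944, 0.1261]
contact_force: [-3.0, 0.3, 6.4]
eef_pos: [0.464, 0.0943, 0.1242]
contact_force: [-5.3, 0.1, 9.0]
eef_pos: [0.4644, 0.0942, 0.1222]
contact_force: [-4.3, 0.3, 8.3]
```

```bash
python3 -m inch '[[0,0,0.001,0],[0,0,0.001,0],[0,0,0,0]]' | grep -E "eef|contact"; python3 -m inch '[[0,0,0.001,0],[0,0,0.001,0],[0,0,0,0]]' | grep -E "eef|contact"; python3 -m inch '[[0,0,0.001,0],[0,0,0,0]]' | grep -E "eef|contact"
```

```text
eef_pos: [0.4643, 0.0941, 0.1206]
contact_force: [-5.9, -1.1, 13.5]
eef_pos: [0.4644, 0.094, 0.1189]
contact_force: [-6.2, -2.1, 16.8]
eef_pos: [0.4644, 0.094, 0.1182]
contact_force: [-7.1, -1.7, 21.3]
```

```bash
python3 -m inch '[[0,0,0.0008,0],[0,0,0,0]]' | grep -E "eef|contact"; python3 -m inch '[[0,0,-0.001,0],[0,0,-0.001,0],[0,0,-0.001,0],[0,0,0,0]]' | grep -E "eef|contact"; python3 -m inch '[[0,0,-0.001,0],[0,0,-0.001,0],[0,0,0,0]]' | grep -E "eef|contact"; python3 -m inch '[[0,0,-0.001,0],[0,0,0,0]]' | grep -E "eef|contact"; python3 -m inch '[[0,0,-0.001,0],[0,0,0,0]]' | grep -E "eef|contact"; python3 -m inch '[[0,0,-0.001,0],[0,0,0,0]]' | grep -E "eef|contact"
```

```text
eef_pos: [0.4645, 0.0939, 0.1177]
contact_force: [-8.6, -2.6, 26.0]
eef_pos: [0.4644, 0.0941, 0.12]
contact_force: [-5.3, -0.9, 13.6]
eef_pos: [0.4645, 0.0943, 0.1213]
contact_force: [-1.4, 1.0, 4.1]
eef_pos: [0.4646, 0.0938, 0.122]
contact_force: [0.3, -0.3, -0.4]
eef_pos: [0.4644, 0.0938, 0.123]
contact_force: [0.9, -0.5, 0.6]
eef_pos: [0.4644, 0.094, 0.1241]
contact_force: [-0.5, 0.6, -0.2]
```

All four show a contact loss near .122. I'll retreat to the right to look, and re-touch box 4 on the way.

```bash
python3 -m inch '[[0,0,-0.02,0],[0.003,0.03,0,0],[0.003,0.03,0,0],[0.003,0.025,0,0],[0,0,0,0]]' | grep -E "eef|contact"; python3 -c "
from h import *
print(go(st(),(.4765,.0095)))"
```

```text
eef_pos: [0.4817, 0.0063, 0.1438]
contact_force: [0.4, 0.4, 0.8]
t28.25 [0.4817 0.0063 0.1438] yaw 5.1 F [0.409  0.4148 0.8105]
[-0.0049 -0.0037]
```

```bash
python3 -m inch '[[-0.0049,-0.003,0.005,0],[0,0,0.01,0],[0,0,0.003,0],[0,0,0.001,0],[0,0,0,0]]' | grep -E "eef|contact"; python3 -m inch '[[0,0,0.001,0],[0,0,0,0]]' | grep -E "eef|contact"; python3 -m inch '[[0,0,0.001,0],[0,0,0,0]]' | grep -E "eef|contact"; python3 -m inch '[[0,0,0.001,0],[0,0,0,0]]' | grep -E "eef|contact";  python3 -m inch '[[0,0,0.001,0],[0,0,0,0]]' | grep -E "eef|contact"
```

```text
eef_pos: [0.4759, 0.0133, 0.1247]
contact_force: [-0.1, -0.3, 0.7]
eef_pos: [0.4762, 0.0128, 0.1241]
contact_force: [-0.6, -1.3, 0.8]
eef_pos: [0.4761, 0.0127, 0.123]
contact_force: [-0.5, -0.2, 0.1]
eef_pos: [0.476, 0.0127, 0.1219]
contact_force: [-0.4, 0.5, 0.9]
eef_pos: [0.4762, 0.0126, 0.121]
contact_force: [-0.9, -1.6, 1.7]
```

Box 4 is held flat. I'll back off and take a look.

```bash
python3 -m inch '[[0,0,-0.04,0],[0,0,-0.04,0],[0,0,-0.04,0],[0,0,-0.04,0],[0,0,-0.04,0],[0,0.045,-0.02,0],[0,0.045,0,0],[0,0.045,0,0],[0,0.045,0,0],[0,0.045,0,0],[0,0,0,0]]' | grep -E "t:|eef|contact";python3 - <<'E'
from h import *
t=bot.read_camera("top");s=bot.read_camera("side")
a=np.zeros((600,800,3),np.uint8)
x=cv2.resize(t["color"][185:270,222:382,::-1],None,fx=3.3,fy=3.3,interpolation=2);a[:x.shape[0],:x.shape[1]]=x
x=cv2.resize(s["color"][165:285,292:350,::-1],None,fx=4.6,fy=4.6,interpolation=2);a[:x.shape[0],533:533+x.shape[1]]=x
cv2.imwrite("pics/c5.png",a)
E
```

```text
t: 30.65
eef_pos: [0.4961, -0.2186, 0.3402]
tool_rot: [0.001, 0.999, 0.042, -0.001]
contact_force: [0.7, -0.0, 0.1]
```

View pics/c5.png

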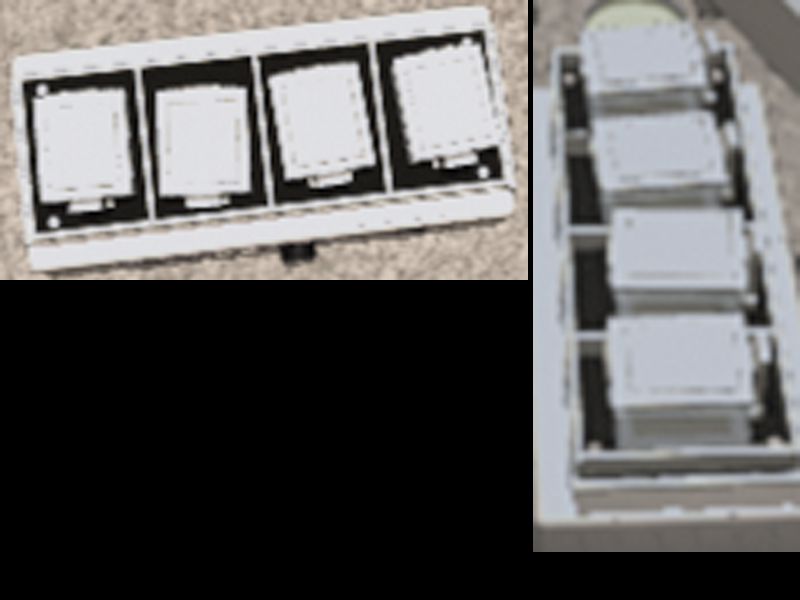

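All four lids lie flat with their catches upright at (90,205), (207,202), (330,180) and (457,160), and every box is in its bay. There's time to spare, so I'll re-touch box 1, the only end lid not rechecked.

```bash
python3 -m inch '[[0,-0.045,0,0],[0,-0.045,0,0],[0,-0.045,0,0],[0,-0.045,0,0],[0,-0.045,0,0],[0,-0.045,0,0],[0,-0.045,0,0],[0,-0.045,0,0],[0,-0.045,0,0],[0,-0.045,0,0],[0,0,0,0]]' | grep -E "t:|eef|contact";python3 -c "
from h import *
print(go(st(),(.452,.2455)))"
```

```text
t: 31.85
eef_pos: [0.451, 0.2451, 0.3417]
tool_rot: [-0.002, 0.999, 0.054, -0.0]
contact_force: [-0.2, -0.0, -0.1]
t31.85 [0.451  0.2451 0.3417] yaw 6.2 F [-0.163  -0.0345 -0.1379]
[ 0.001  -0.0003]
```

```bash
python3 -m inch '[[0,0,0.04,0],[0,0,0.04,0],[0,0,0.04,0],[0,0,0.04,0],[0,0,0.04,0],[0,0,0.01,0],[0,0,0,0]]' | grep -E "eef|contact"
```

```text
eef_pos: [0.4535, 0.237, 0.1303]
contact_force: [-0.2, -0.5, 1.0]
```

```bash
python3 -m inch '[[-0.001,-0.006,0,0],[0,0,0.003,0],[0,0,0.001,0],[0,0,0.001,0],[0,0,0,0]]' | grep -E "eef|contact";python3 -m inch '[[0,0,0.001,0],[0,0,0,0]]' | grep -E "eef|contact";python3 -m inch '[[0,0,0.001,0],[0,0,0,0]]' | grep -E "eef|contact";python3 -m inch '[[0,0,0.001,0],[0,0,0,0]]' | grep -E "eef|contact";python3 -m inch '[[0,0,0.001,0],[0,0,0,0]]' | grep -E "eef|contact"
```

```text
eef_pos: [0.4535, 0.2425, 0.1263]
contact_force: [-1.0, -0.0, -0.3]
eef_pos: [0.4533, 0.2425, 0.1249]
contact_force: [-1.3, -0.6, -0.8]
eef_pos: [0.4533, 0.2425, 0.1239]
contact_force: [-0.7, 0.0, 0.4]
eef_pos: [0.4533, 0.2426, 0.1229]
contact_force: [-0.5, -0.7, -0.1]
eef_pos: [0.4534, 0.2427, 0.122]
contact_force: [0.5, 0.4, 0.2]
```

Box 1 is held flat too. I'll lift clear and hand in.

```bash
python3 -m inch '[[0,0,-0.03,0],[0,0,-0.04,0],[0,0,-0.04,0],[0,0,-0.04,0],[0,0,0,0],[0,0,0,0],[0,0,0,0]]' | grep -E "t:|eef|contact"; python3 -c "
from station import bot
print(bot.hand_in())"
```

```text
t: 34.55
eef_pos: [0.4527, 0.242, 0.2708]
tool_rot: [0.001, 0.999, 0.047, -0.001]
contact_force: [-0.2, -0.3, -0.4]
the job is handed in; nothing more can be done
None
```

The job is handed in at about 35 s, and no verdict was returned: all four lids were pressed down and appear latched flat (two stood open, two only looked shut), with a peak force of about 27.5 N, the boxes still in their bays, and the jar and petri dish not touched.

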